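# Load the core holder and pin its gate

## Task

Stand the two slim steel cores in the holder, each fully down in the bore that fits it, then swing the holder's gate shut over them until its lug sits in the fork, and push the headed pin through fork and lug until its head is home against the fork. Do not knock over or push aside the three fat punches or the jar, and let go of everything at the end.

Things in the scene. Friction and masses are not known exactly. Their poses are not given: they have to be found in the camera images.
- holder: Fixed core holder on a green base plate (x -60 to 60, y -125 to 185 mm, 10 mm thick). Origin on the bench, y along the shut gate, z up. Aluminium bore block 80 mm wide, y -69 to 49, top at z 42; hinge post 26 mm diameter at y -95; fork of two green cheeks 30 mm wide, y 52 to 66 and 84 to 98, top at z 90, with 14 mm holes along y at x 0, z 75
- wide_bore (a point): Centre of the mouth of the wide bore (32.5 mm diameter, 26 mm deep, for the thick core), on the block's top 42 mm above the bench; axes as the holder's; at x 0, y -35 mm in the holder's frame
- narrow_bore (a point): Centre of the mouth of the narrow bore (24.5 mm diameter, 26 mm deep, for the thin core), on the block's top 42 mm above the bench; at x 0, y 15 mm in the holder's frame
- pin_seat (a point): Mouth of the fork's hole on the outer face of the outer cheek (x 0, y 98, z 75 mm in the holder's frame), where the pin's head must seat. Outside it, from y 98 to 178, is a 40 mm wide level steel ledge, top at z 63, lips 4 mm high at x +-16.5, on which the pin's head slides; axes as the holder's
- gate (a joint): Angle of the steel gate about its upright hinge. 0 = shut against its stop: the bar lies along the holder's +y over the bores and the lug hole lines up with the fork. It grows as the gate opens towards the holder's -x, up to 1.6 rad, and stays where left. Bar 20 mm wide, z 95 to 109; at its end, 170 mm from the hinge, a lug hangs down: 28 mm wide, 14 thick, z 60 to 109, hole 15 mm at z 75
- gate_handle (a point): Centre of the top of the gate's upright handle post (14 mm diameter, 22 mm tall, from z 109 to 131 mm), 135 mm from the hinge along the bar
- gate_pivot (a point): Point on the gate's hinge axis, 102 mm above the bench, at x 0, y -95 mm in the holder's frame; axes as the holder's
- pin: Loose headed steel pin lying level, its nose already in the outer cheek and its head on the ledge. Shank 12 mm diameter, 60 mm long with tapered nose; head 24 mm diameter, 8 mm thick. Origin on its axis at the underside of the head (where shank meets head); its y axis points from nose to head, the head's outer face is at y +8 mm
- thick_core: Loose upright polished steel core, plain cylinder 30 mm diameter, 75 mm tall, 0.4 kg; origin at the centre of its foot, z up. It belongs in the wide bore, where its foot stands 16 mm and its top 91 mm above the bench
- thin_core: Loose upright polished steel core, plain cylinder 22 mm diameter, 75 mm tall, 0.2 kg; origin at the centre of its foot, z up. It belongs in the narrow bore, where its foot stands 16 mm and its top 91 mm above the bench
- punch1: Bystander: fat steel punch standing upright, 40 mm diameter, 85 mm tall, dark groove near the foot; origin at the centre of its foot
- punch2: Bystander: a second fat steel punch, the same as the first
- punch3: Bystander: a third fat steel punch, the same as the first
- jar: Bystander: squat amber jar with a steel cap, 64 mm diameter, 45 mm tall; origin at the centre of its underside
Things that resemble listed ones, but are neither listed nor needed, are in the scene too. What is shaped like the thick_core but purple or yellow is not meant. What is shaped like the thin_core but pink is not meant.

How it is judged (in metres and radians):
On the way, in this order (a step that is already met when the one before it is completed fails the run):
1. both cores stand fully down in their own bores (horizontal distance between thick_core and wide_bore below 0.005 m and height (world z) of each of thick_core, thin_core below 0.02 m and angle between each of thick_core, thin_core's own z axis and vertical below 0.12 rad and horizontal distance between thin_core and narrow_bore below 0.005 m), for 0.2 s.
2. the gate is shut with its lug in the fork (all of step 1 and value of joint gate below 0.03 rad), for 0.2 s.
3. the pin is through fork and lug with its head home (all of step 2 and distance between pin and pin_seat below 0.004 m and angle between the y axis of pin and the y axis of holder, either way round below 0.08 rad), for 0.2 s.
At the end, for the whole second after the job is handed in: Each core stands in its own bore (axis within 5 mm, foot below 20 mm, tilt under 0.12 rad), the gate is shut (under 0.03 rad), the pin's head underside is within 4 mm of its seat on the outer cheek with the pin in line with the holes (within 0.08 rad), and pin and cores are at rest (all of step 3 and linear speed of each of pin, thick_core, thin_core below 0.02 m/s); the robot touches nothing.
It fails at once if a fat punch is moved by more than 30 mm or tipped (distance of punch1 from where it was at the start of the episode above 0.03 m or angle between punch1's own z axis and vertical above 0.4 rad).
It fails at once if the other fat punch is moved by more than 30 mm or tipped (distance of punch2 from where it was at the start of the episode above 0.03 m or angle between punch2's own z axis and vertical above 0.4 rad).
It fails at once if the jar is moved by more than 30 mm or tipped (distance of jar from where it was at the start of the episode above 0.03 m or angle between jar's own z axis and vertical above 0.4 rad).
It fails at once if the third fat punch is moved by more than 30 mm or tipped (distance of punch3 from where it was at the start of the episode above 0.03 m or angle between punch3's own z axis and vertical above 0.4 rad).
It also fails if it takes over 72 s, if anything falls off the work surface, if the arm or the gripper's body presses on something with over 40 N, if the wrist force passes 120 N, or if a joint passes its speed limit or range.

## Robot

A 6-joint arm with a two-finger parallel gripper is mounted at the origin on the work surface. World frame = base frame: x ahead of the robot, y to its left, z up, the work surface at z = 0. Lengths are in m, angles in degrees, forces in N, time in s.
With the tool pointing down it reaches from about 0.3 to 1 m from the base axis. Payload 5.1 kg.
Tool frame: the origin (TCP) lies at the very end of the fingers, on their centre line; the grasp point (between the pads) lies 19 mm behind it; z points along the fingers, y is the line along which they close (so a half turn about z gives the same grasp; the last joint's range is limited). The gripper opens to 95 mm and grips with 3 to 60 N. Pads are 20 mm wide; open, the fingers measure 119 mm over their backs; the gripper's body (75 mm by 180 mm) begins 59 mm behind the grasp point.
Start: joints at [64.595, 7.093, 94.555, -0, 78.352, -4.733], TCP at [0.229, 0.608, 0.193] pointing down, gripper open.
Joint ranges: [-149.61, 149.61], [-58.7, 133.49], [1.44, 155.28], [-77.14, 257.14], [18.33, 153.61], [-166.67, 166.67]. Speed limits (degrees/s): [147.25, 147.25, 180, 180, 180, 180].

## Interface

Orientations are given as a 3x3 rotation matrix whose columns are the frame's x, y, z axes.
In Python, from station import status, imaging, workorder gives the robot as it stands.
- The arm moves only by the tool servo_tool, never from a script. Its argument "series" is text: rows parted by semicolons, each of 5 numbers parted by spaces: the shift along the tool's x, y, z in m, then the turn about the tool's z in rad, then the closure, from 0 (fully open) to 1 (shut). A call has exactly 10 rows; each row shifts and turns the commanded pose from where the row before left it, along the tool's axes as they then stand; what a row does not reach is not made up. A row lasts 1/12 s, in which the tool goes at most 41.7 mm and 7.16 degrees, less where a joint would pass 70% of its speed; a pose out of reach is approached as far as the arm can. A call is refused whole if a number of a shift passes 0.0417 or a number of a turn 0.125, either way. A call with a gripper value outside its range is refused whole. The fingers move at their own pace and stop on an object; "squeeze" is the grip in N (left out, the last holds). Time passes only in rows, so rows that do not move let the fingers close, or fill a call up. It gives the time, the measured TCP pose, the force, the opening and the grip force at its end, in the units of the state.
- status.state(): the state, without advancing time (a new reading comes with each control period).
- imaging.read_camera(name): name is "side" or "top" or "wrist"; returns a dict with "color" (480x640x3 uint8, red, green, blue), "range_z" (480x640 float32, m along the optical axis (not along the pixel's ray), 0 where there is no reading), "K" (3x3 intrinsics, pixels), "world_to_cam" (4x4, takes a point from world to camera coordinates); the wrist camera has in their place "hand_eye" (4x4, takes a point from camera to tool coordinates, whose origin is the TCP and whose axes are the flange's). Camera axes: x right, y down, z forward; pixel columns grow to the right and rows downward; lengths in m; the calibration is good to about 2 mm. A picture is of the moment at which its call begins: read the wrist's pose just before it.
- workorder.sign_off(): hands the job in; it is judged then, once.
The state is a dict: "time_s": time; "joint_pos": joint angles; "qd": joint speeds; "joint_torque": joint torques, N m; "eef_pos": TCP position; "tool_rot": TCP orientation; "contact_force": force on the tool from outside, world axes, zero at the start; "torque": the same for the moment, N m; "finger_gap": finger opening in m; "grip_force": force on a finger pad.
Only numpy, scipy, OpenCV 4.12 (cv2) and the standard library are available. Lean on these libraries where they do the work, as an engineer would, in place of code of your own. Each camera call takes 0.05 s, during which the arm holds its last target. There are 200 camera calls.

## Working session

There is one attempt and no reset: what is moved stays moved. The work goes in short steps, Python scripts to look and compute and a tool call to move; the robot and the scene stay as the last step left them, time stands still between calls to the robot, and variables do not carry over. Pictures are saved under pics/ and viewed, at most 10 in all, crops included, and the job is handed in when it is done.

Besides the shell and the picture viewer there is one more tool, called after "Request:" as name(argument=value, ...) on one line, values as JSON. servo_tool: Moves the arm, as the interface text tells. Its arguments: {"type":"object","properties":{"series":{"type":"string"},"squeeze":{"type":"number"}},"required":["series"]}

```bash
mkdir -p pics; ls; cat > h.py <<'E'
import numpy as np, cv2
from station import status, imaging, workorder
def shot(n,save=None):
    s=status.state(); d=imaging.read_camera(n)
    if n=='wrist':
        T=np.eye(4);T[:3,:3]=np.array(s['tool_rot']);T[:3,3]=s['eef_pos']
        d['c2w']=T@np.array(d['hand_eye'])
    else: d['c2w']=np.linalg.inv(np.array(d['world_to_cam']))
    if save: cv2.imwrite('pics/'+save,d['color'][...,::-1])
    return d
def ray(d,u,v,z):
    "pixel -> world point on plane z"
    r=d['c2w'][:3,:3]@np.linalg.inv(np.array(d['K']))@np.array([u,v,1.]);o=d['c2w'][:3,3]
    return o+r*(z-o[2])/r[2]
def cloud(d):
    Z=d['range_z'];v,u=np.mgrid[:Z.shape[0],:Z.shape[1]]
    P=np.linalg.inv(np.array(d['K']))@np.stack([u.ravel()*Z.ravel(),v.ravel()*Z.ravel(),Z.ravel()])
    W=(d['c2w'][:3,:3]@P+d['c2w'][:3,3:]).T.reshape(*Z.shape,3); W[Z==0]=np.nan
    return W
E
python3 - <<'E'
from h import *
s=status.state();print({k:np.round(v,3).tolist() for k,v in s.items()})
for n in('top','side'):
    d=shot(n,n+'.png'); print(np.round(d['c2w'],3).tolist(),np.array(d['K']).tolist())
    np.savez(n+'.npz',**d)
E
```

```text
pics
{'time_s': 0.0, 'joint_pos': [64.596, 7.133, 94.633, -0.001, 78.353, -4.734], 'qd': [-0.011, 0.002, 0.06, -0.087, -0.05, 0.004], 'joint_torque': [-0.0, -41.761, -35.993, 0.077, 0.049, -0.0], 'eef_pos': [0.229, 0.608, 0.192], 'tool_rot': [[-0.936, 0.353, -0.001], [0.353, 0.936, -0.002], [0.0, -0.002, -1.0]], 'contact_force': [0.105, -0.141, 0.267], 'torque': [-0.001, -0.06, 0.003], 'grip_force': 0.0, 'finger_gap': 0.095}
[[-0.026, -0.983, 0.182, 0.316], [-1.0, 0.027, 0.003, 0.017], [-0.008, -0.182, -0.983, 1.227], [0.0, 0.0, 0.0, 1.0]] [[548.2803642912423, 0.0, 324.01441520832213], [0.0, 548.2803642912423, 244.65899550435432], [0.0, 0.0, 1.0]]
[[0.999, -0.015, 0.039, 0.468], [-0.041, -0.547, 0.836, -1.16], [0.009, -0.837, -0.547, 0.86], [0.0, 0.0, 0.0, 1.0]] [[605.2722645071063, 0.0, 315.5263087335657], [0.0, 605.2722645071063, 237.8430081854142], [0.0, 0.0, 1.0]]
```

View pics/top.png

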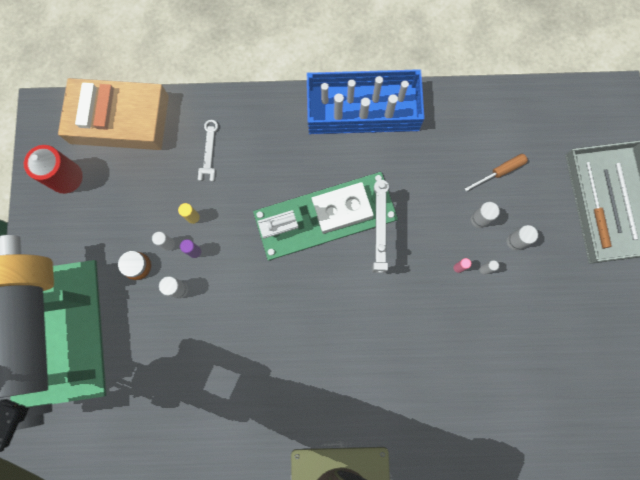

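View pics/side.png

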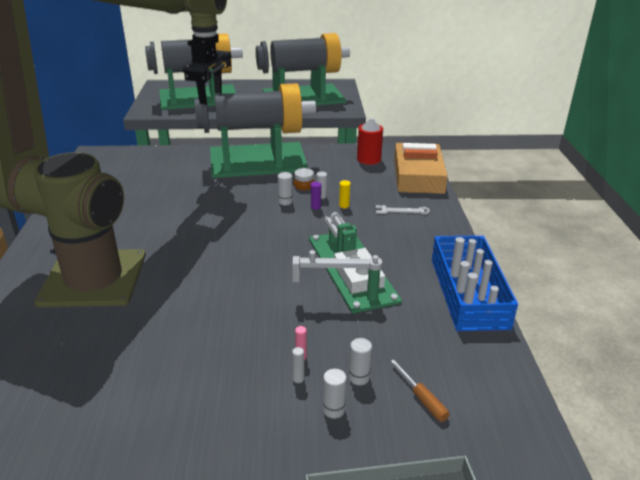

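Top view: holder at about (325,215) with the gate open along (381,185)-(381,265); thick core near (160,240), among jar (133,265), punch (172,287), purple (190,247) and yellow (189,213); thin core at (491,267), next to pink (463,265) and punches (487,213), (525,237). Side view agrees.

```bash
python3 - <<'E'
from h import *
d=dict(np.load('top.npz')); W=cloud(d); c=d['color']
hsv=cv2.cvtColor(c,cv2.COLOR_RGB2HSV)
print('bench z',np.nanmedian(W[300:340,250:450,2]))
# objects: cluster by height
for nm,(u0,v0,u1,v1) in dict(left=(110,195,215,305),right=(445,195,545,285)).items():
    z=W[v0:v1,u0:u1,2]; m=((z>.035)&(z<.1)).astype(np.uint8)
    n,l,st,ce=cv2.connectedComponentsWithStats(m)
    for i in range(1,n):
        if st[i,4]<15: continue
        p=W[v0:v1,u0:u1][l==i]; top=np.percentile(p[:,2],95)
        q=p[p[:,2]>top-.008]; 
        vv,uu=np.where((l==i)&(z>top-.008)); (cx,cy),r=cv2.minEnclosingCircle(np.c_[uu,vv].astype(np.float32))
        f=d['K'][0,0]; 
        print(nm,'top',round(float(top),3),'px',uu.mean()+u0,vv.mean()+v0,'ray',np.round(ray(d,uu.mean()+u0,vv.mean()+v0,top)[:2],4),'cl',np.round(q.mean(0)[:2],4),'r',round(r*1.15/f,4),hsv[v0:v1,u0:u1][(l==i)&(z>top-.008)].mean(0).round())
# plate: green mask
g=((hsv[...,0]>60)&(hsv[...,0]<90)&(hsv[...,1]>90)).astype(np.uint8); g[:,:230]=0;g[:160]=0;g[275:]=0
P=W.copy(); k=g.astype(bool)
m=np.zeros_like(g); m[k&(abs(P[...,2]-.01)<.012)]=1
vv,uu=np.where(g); pts=np.array([ray(d,u,v,.01)[:2] for u,v in zip(uu,vv)],np.float32)
vv2,uu2=np.where(m);pts2=np.array([ray(d,u,v,.01)[:2] for u,v in zip(uu2,vv2)],np.float32)
print(cv2.minAreaRect(pts),cv2.minAreaRect(pts2))
# gate bar
z=W[...,2]; b=(z>.088)&(z<.117);b[:, :365]=0;b[:,400:]=0;b[:170]=0;b[280:]=0
vv,uu=np.where(b);pp=np.array([ray(d,u,v,.109)[:2] for u,v in zip(uu,vv)],np.float32);print('bar',cv2.minAreaRect(pp),len(pp))
E
```

```text
bench z 0.0004296372132316373
left top 0.078 px 185.44827586206895 209.3448275862069 ray [0.6147 0.318 ] cl [0.6156 0.3188] r 0.0146 [ 28. 133. 232.]
left top 0.078 px 159.25675675675677 237.8581081081081 ray [0.5533 0.3728] cl [0.554  0.3738] r 0.0147 [ 92.   5. 217.]
left top 0.079 px 187.00704225352112 245.69718309859155 ray [0.5346 0.3128] cl [0.5352 0.3137] r 0.0145 [138. 114. 184.]
left top 0.049 px 131.4500978473581 263.12133072407045 ray [0.5049 0.4409] cl [0.5055 0.4422] r 0.0278 [ 91.   3. 231.]
left top 0.089 px 168.72363636363636 285.29818181818183 ray [0.4496 0.3468] cl [0.45   0.3478] r 0.0202 [ 93.   4. 227.]
right top 0.088 px 489.94814814814816 210.34074074074073 ray [ 0.5919 -0.3349] cl [ 0.5926 -0.3357] r 0.0199 [ 93.   5. 220.]
right top 0.088 px 528.2490974729242 233.80505415162455 ray [ 0.5387 -0.4113] cl [ 0.5394 -0.4125] r 0.0203 [ 93.   5. 220.]
right top 0.078 px 465.80232558139534 262.66279069767444 ray [ 0.4822 -0.2779] cl [ 0.4827 -0.2787] r 0.0117 [168.  75. 234.]
right top 0.079 px 493.825 264.8 ray [ 0.476  -0.3364] cl [ 0.4764 -0.3372] r 0.0109 [ 92.   6. 211.]
((0.6102100610733032, 0.016549408435821533), (0.11792995780706406, 0.3064989745616913), 16.09770965576172) ((0.6102100610733032, 0.016549408435821533), (0.11792995780706406, 0.3064989745616913), 16.09770965576172)
bar ((0.5631170272827148, -0.09863472729921341), (0.02955728769302368, 0.1928296834230423), 86.9087142944336) 894
```

```bash
cat >> h.py <<'E'
def go(x,y,z,yaw=None,n=10,s=None):
    "per-row tool-frame shift and turn for n equal rows; yaw = world angle of tool y axis, deg"
    s=s or status.state(); R=np.array(s['tool_rot']); a=0.
    cur=np.degrees(np.arctan2(R[1,1],R[0,1]))
    if yaw is not None: a=np.radians((cur-yaw+90)%180-90)
    f=lambda t:np.array([[np.cos(t),-np.sin(t),0],[np.sin(t),np.cos(t),0],[0,0,1]])
    S=sum(R@f(a*(k+.0)/n) for k in range(n))
    print('pos',np.round(s['eef_pos'],4),'yaw',round(cur,2),'F',np.round(s['contact_force'],1),'gap',round(s['finger_gap'],4),'t',round(s['time_s'],2))
    print('ROW x%d'%n,np.round(np.linalg.solve(S,np.array([x,y,z])-s['eef_pos']),4),'turn',round(a/n,4))
E
python3 -c "
from h import *
go(.553,.363,.185,16.1,10)"
```

```text
pos [0.2292 0.6076 0.1922] yaw 69.33 F [-0.7  0.1  0.2] gap 0.0949 t 0.1
ROW x10 [-0.0417  0.0055  0.0007] turn 0.0929
```

Request:
servo_tool(series="-0.0417 0.0055 0.0007 0.093 0;-0.0417 0.0055 0.0007 0.093 0;-0.0417 0.0055 0.0007 0.093 0;-0.0417 0.0055 0.0007 0.093 0;-0.0417 0.0055 0.0007 0.093 0;-0.0417 0.0055 0.0007 0.093 0;-0.0417 0.0055 0.0007 0.093 0;-0.0417 0.0055 0.0007 0.093 0;-0.0417 0.0055 0.0007 0.093 0;-0.0417 0.0055 0.0007 0.093 0", squeeze=25)

```text
time_s: 0.93
eef_pos: [0.5509, 0.3637, 0.1856]
tool_rot: [[-0.272, 0.962, -0.001], [0.962, 0.272, -0.0], [-0.0, -0.001, -1.0]]
contact_force: [1.2, 0.4, -0.5]
finger_gap: 0.0948
grip_force: 0.0
```

```bash
python3 - <<'E'
from h import *
d=shot('wrist','w1.png');print(np.round(d['hand_eye'],3).tolist())
W=cloud(d);z=W[...,2]
m=((z>.06)&(z<.1)).astype(np.uint8);n,l,st,ce=cv2.connectedComponentsWithStats(m)
for i in range(1,n):
    if st[i,4]<200: continue
    q=W[l==i];top=np.percentile(q[:,2],90);mm=((l==i)&(z>top-.006)).astype(np.uint8)
    c=max(cv2.findContours(mm,0,2)[0],key=cv2.contourArea);(cx,cy),r=cv2.minEnclosingCircle(c)
    print(st[i],round(top,4),(round(cx),round(cy)),'ray',np.round(ray(d,cx,cy,.075),4), d['color'][int(cy),int(cx)])
go(.5535,.3733,.185,16.1,5)
E
```

```text
[[0.001, -0.963, -0.268, 0.076], [1.0, 0.001, 0.0, 0.0], [-0.0, -0.268, 0.963, -0.191], [0.0, 0.0, 0.0, 1.0]]
[ 162  186   61   56 2555] 0.0852 (188, 215) ray [0.448  0.3488 0.075 ] [200 202 206]
[ 312  196   38   40 1196] 0.0753 (330, 217) ray [0.5539 0.3768 0.075 ] [204 206 210]
[ 270  259   37   40 1142] 0.0752 (288, 280) ray [0.5354 0.3171 0.075 ] [143  79 176]
[ 364  279   38   39 1127] 0.0753 (383, 300) ray [0.6146 0.3222 0.075 ] [236 216  92]
pos [0.5544 0.3571 0.1854] yaw 15.28 F [ 2.4 -3.3  0.8] gap 0.0952 t 0.98
ROW x5 [0.0032 0.0007 0.0001] turn -0.0029
```

View pics/w1.png

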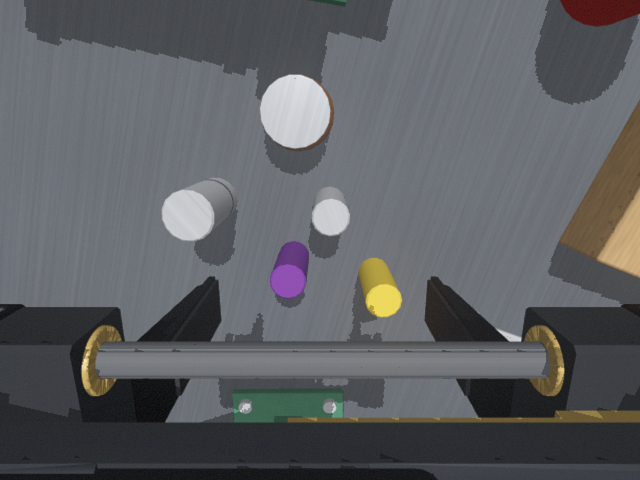

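The wrist view shows the thick core (330,217), with purple (288,280), yellow (383,300), the punch (188,215) and the jar (297,112); the arm was still settling, so I check again after it stops.

Request:
servo_tool(series="0.0045 0.001 0.01 0 0.3;0.0045 0.001 0.01 0 0.3;0.0045 0.001 0.01 0 0.3;0.003 0.001 0.01 0 0.3;0 0 0.01 0 0.3;0 0 0 0 0.3;0 0 0 0 0.3;0 0 0 0 0.3;0 0 0 0 0.3;0 0 0 0 0.3")

```text
time_s: 1.82
eef_pos: [0.5496, 0.3827, 0.1375]
tool_rot: [[-0.276, 0.961, 0.001], [0.961, 0.276, 0.001], [0.0, 0.002, -1.0]]
contact_force: [-0.3, -0.1, 1.1]
finger_gap: 0.0667
grip_force: 0.0
```

```bash
python3 - <<'E'
from h import *
d=shot('wrist','w2.png')
W=cloud(d);z=W[...,2]
m=((z>.07)&(z<.08)).astype(np.uint8);n,l,st,ce=cv2.connectedComponentsWithStats(m)
for i in range(1,n):
    if st[i,4]<200: continue
    c=max(cv2.findContours((l==i).astype(np.uint8),0,2)[0],key=cv2.contourArea);(cx,cy),r=cv2.minEnclosingCircle(c)
    print(st[i],(round(cx),round(cy)),'ray',np.round(ray(d,cx,cy,.075),4), d['color'][int(cy),int(cx)],r)
go(.5535,.3733,.043,16.1,10)
E
```

```text
[147 225  50  50 359] (168, 251) ray [0.4521 0.3534 0.075 ] [206 208 212] 30.106163024902344
[ 304  237   44   44 1476] (325, 259) ray [0.5537 0.3773 0.075 ] [207 209 213] 21.980863571166992
[ 256  310   42   31 1088] (276, 330) ray [0.5354 0.3172 0.075 ] [146  80 181] 21.10104751586914
[370 332  31   9 209] (385, 339) ray [0.611  0.3315 0.075 ] [179 160  64] 15.03339672088623
pos [0.5496 0.3827 0.1374] yaw 16.04 F [0.5 0.6 0. ] gap 0.0667 t 1.87
ROW x10 [-0.001   0.0001  0.0094] turn -0.0001
```

Request:
servo_tool(series="-0.0033 0.0012 0.016 0 0.3;-0.0033 0.0012 0.016 0 0.3;0 0 0.016 0 0.3;0 0 0.016 0 0.3;0 0 0.016 0 0.3;0 0 0.0165 0 0.3;0 0 0 0 0.3;0 0 0 0 0.75;0 0 0 0 0.75;0 0 0 0 0.75")

```text
time_s: 2.7
eef_pos: [0.5544, 0.3774, 0.0419]
tool_rot: [[-0.276, 0.961, 0.003], [0.961, 0.276, 0.002], [0.001, 0.003, -1.0]]
contact_force: [-0.9, -1.0, -0.1]
finger_gap: 0.0519
grip_force: 0.0
```

Request:
servo_tool(series="0 0 0 0 0.9;0 0 0 0 0.9;0 0 0 0 0.9;0 0 -0.01 0 0.9;0 0 -0.025 0 0.9;0 0 -0.03 0 0.9;0 0 -0.03 0 0.9;0 0 -0.03 0 0.9;0 0 -0.015 0 0.9;0 0 0 0 0.9")

```text
time_s: 3.53
eef_pos: [0.5554, 0.378, 0.1851]
tool_rot: [[-0.276, 0.961, 0.007], [0.961, 0.276, 0.004], [0.002, 0.008, -1.0]]
contact_force: [1.4, 0.6, -3.6]
finger_gap: 0.029
grip_force: 25.0
```

```bash
python3 - <<'E'
from h import *
go(.6282,-.0459,.18,16.1,11)
E
```

```text
pos [0.5554 0.378  0.1851] yaw 16.05 F [ 1.4  0.6 -3.6] gap 0.029 t 3.53
ROW x11 [-0.0389 -0.0043  0.0004] turn -0.0001
```

Request:
servo_tool(series="-0.02 -0.003 -0.001 0 0.9;-0.03 -0.004 -0.001 0 0.9;-0.04 -0.004 -0.001 0 0.9;-0.04 -0.004 -0.001 0 0.9;-0.04 -0.004 -0.001 0 0.9;-0.04 -0.004 -0.001 0 0.9;-0.04 -0.004 -0.001 0 0.9;-0.04 -0.004 -0.001 0 0.9;-0.04 -0.004 -0.001 0 0.9;-0.04 -0.004 -0.001 0 0.9")

```text
time_s: 4.37
eef_pos: [0.6164, 0.0086, 0.1865]
tool_rot: [[-0.276, 0.961, -0.005], [0.961, 0.276, 0.0], [0.002, -0.005, -1.0]]
contact_force: [1.9, 0.4, -5.9]
finger_gap: 0.0291
grip_force: 25.0
```

Request:
servo_tool(series="-0.04 -0.003 -0.001 0 0.9;-0.04 -0.003 0 0 0.9;-0.02 -0.001 0 0 0.9;-0.01 0 0 0 0.9;0 0 0 0 0.9;0 0 0 0 0.9;0 0 0 0 0.9;0 0 0 0 0.9;0 0 0 0 0.9;0 0 0 0 0.9")

```text
time_s: 5.2
eef_pos: [0.6417, -0.0961, 0.1911]
tool_rot: [[-0.278, 0.961, 0.0], [0.961, 0.278, 0.0], [0.0, 0.0, -1.0]]
contact_force: [0.1, 1.3, -5.1]
finger_gap: 0.0292
grip_force: 25.0
```

```bash
python3 - <<'E'
from h import *
go(.642,-.094,.18,16.1,11)
d=shot('wrist','w3.png');np.savez('w3.npz',**d)
W=cloud(d);z=W[...,2]
print(np.nanmedian(z))
E
```

```text
pos [ 0.6417 -0.0961  0.1911] yaw 16.13 F [ 0.1  1.3 -5.1] gap 0.0292 t 5.2
ROW x11 [0.0002 0.0001 0.001 ] turn 0.0001
0.009646111589783679
```

View pics/w3.png

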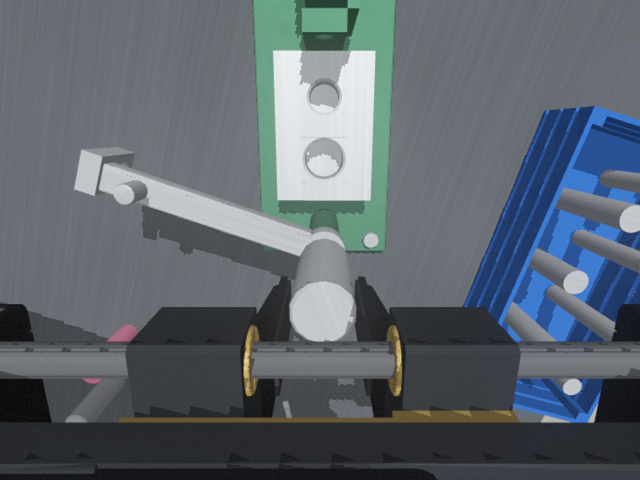

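Wrist view: block white rectangle (275..375, 50..200), bores at (323,158) and (323,96), held core top at (322,310), gate handle at (125,193).

```bash
python3 - <<'E'
from h import *
d=dict(np.load('w3.npz'));W=cloud(d);z=W[...,2];g=cv2.cvtColor(d['color'],cv2.COLOR_RGB2GRAY)
blk=(abs(z-.042)<.005).astype(np.uint8);blk[:, :255]=0;blk[:,395:]=0;blk[:40]=0;blk[210:]=0
print('block z',np.median(z[blk>0]))
cs,h=cv2.findContours(blk,cv2.RETR_CCOMP,cv2.CHAIN_APPROX_NONE)
for c,hh in zip(cs,h[0]):
    if cv2.contourArea(c)<300: continue
    w=np.array([ray(d,u,v,.042)[:2] for u,v in c[:,0]],np.float32)
    if hh[3]<0: print('rect',cv2.minAreaRect(w))
    else: print('hole',cv2.minEnclosingCircle(w),cv2.fitEllipse(w),w.mean(0))
# gray edge holes: rim is circle; 
# core
m=((z>.2)&(z<.24)).astype(np.uint8);m[:, :280]=0;m[:,365:]=0;m[:275]=0;m[345:]=0
print('core top z',np.median(z[m>0]),np.percentile(z[m>0],[5,95]),m.sum())
t=np.median(z[m>0]); mm=(m>0)&(abs(z-t)<.004)
c=max(cv2.findContours(mm.astype(np.uint8),0,1)[0],key=cv2.contourArea)
w=np.array([ray(d,u,v,t)[:2] for u,v in c[:,0]],np.float32);print('core',cv2.minEnclosingCircle(w))
hm=(abs(z-.131)<.005).astype(np.uint8);hm[:,:100]=0;hm[:,160:]=0;hm[:160]=0;hm[220:]=0
c=max(cv2.findContours(hm,0,1)[0],key=cv2.contourArea)
w=np.array([ray(d,u,v,.131)[:2] for u,v in c[:,0]],np.float32);print('handle',cv2.minEnclosingCircle(w))
E
```

```text
block z 0.041413679442067
rect ((0.621565580368042, -0.021071627736091614), (0.079867422580719, 0.11671970784664154), 16.092456817626953)
hole ((0.6283674240112305, -0.04485747218132019), 0.016937997192144394) ((0.6284310817718506, -0.04500145465135574), (0.03263327106833458, 0.03269542381167412), 172.9408416748047) [ 0.62833655 -0.04484301]
hole ((0.6147425174713135, 0.002429631073027849), 0.012791823595762253) ((0.61478590965271, 0.0023960364051163197), (0.02455509454011917, 0.024776645004749298), 71.83238220214844) [0.61475563 0.0024783 ]
core top z 0.22368074797405701 [0.21318948 0.23268004] 4707
core ((0.6411706209182739, -0.09258389472961426), 0.02066917158663273)
handle ((0.5123118162155151, -0.09488930553197861), 0.007727665361016989)
```

```bash
python3 - <<'E'
from h import *
d=dict(np.load('w3.npz'));g=cv2.cvtColor(d['color'],cv2.COLOR_RGB2GRAY)
r=g[270:345,280:365];print(r[40,::5],r[::4,42])
m=(r>195).astype(np.uint8);c=max(cv2.findContours(m,0,1)[0],key=cv2.contourArea);print(cv2.boundingRect(c))
pc=(c[:,0]+[280,270])
for t in(.223,.225,.227):
    w=np.array([ray(d,u,v,t)[:2] for u,v in pc],np.float32);print('core',t,cv2.minEnclosingCircle(w),cv2.fitEllipse(w)[:2])
E
```

```text
[ 47  43 172 199 198 200 199 198 201 200 203 201 203 198 198 128  47] [152 151 150 206 204 202 201 200 201 202 203 201 201 200 198 197 198 200
  84]
(13, 12, 60, 59)
core 0.223 ((0.6420769691467285, -0.09599973261356354), 0.014346756041049957) ((0.6419287323951721, -0.0960770696401596), (0.025200409814715385, 0.028057826682925224))
core 0.225 ((0.641809344291687, -0.09507899731397629), 0.014167353510856628) ((0.6416628956794739, -0.09515541046857834), (0.024883171543478966, 0.02770461142063141))
core 0.227 ((0.641541600227356, -0.0941583588719368), 0.013988062739372253) ((0.6413971185684204, -0.09423374384641647), (0.02456592582166195, 0.02735139988362789))
```

Request:
servo_tool(series="0.013 0.0003 0 0 0.9;0.013 0.0003 0 0 0.9;0.013 0.0002 0 0 0.9;0.0133 0.0002 0.01 0 0.9;0 0 0.02 0 0.9;0 0 0.025 0 0.9;0 0 0.025 0 0.9;0 0 0.016 0 0.9;0 0 0 0 0.9;0 0 0 0 0.9")

```text
time_s: 6.08
eef_pos: [0.6268, -0.0455, 0.0932]
tool_rot: [[-0.277, 0.961, -0.003], [0.961, 0.277, 0.001], [0.002, -0.003, -1.0]]
contact_force: [1.5, -0.1, -4.3]
finger_gap: 0.0293
grip_force: 25.0
```

Request:
servo_tool(series="0 0 0 0 0.9;0 0 0 0 0.9;0 0 0 0 0.9;0 0 0 0 0.9;0 0 0 0 0.9;0 0 0 0 0.9;0 0 0 0 0.9;0 0 0 0 0.9;0 0 0 0 0.9;0 0 0 0 0.9")

```text
time_s: 6.92
eef_pos: [0.6282, -0.0467, 0.0948]
tool_rot: [[-0.276, 0.961, -0.0], [0.961, 0.276, 0.0], [0.0, -0.0, -1.0]]
contact_force: [-0.5, 0.3, -5.0]
finger_gap: 0.0288
grip_force: 25.0
```

```bash
python3 - <<'E'
from h import *
go(.6282,-.0456,.08,16.1,1)
d=shot('wrist');np.savez('w4.npz',**d);g=cv2.cvtColor(d['color'],cv2.COLOR_RGB2GRAY)
r=g[270:345,280:365];m=(r>190).astype(np.uint8);c=max(cv2.findContours(m,0,1)[0],key=cv2.contourArea);print(cv2.boundingRect(c))
E
```

```text
pos [ 0.6282 -0.0467  0.0948] yaw 16.04 F [-0.5  0.3 -5. ] gap 0.0288 t 6.92
ROW x1 [0.0011 0.0003 0.0148] turn -0.0011
(29, 12, 40, 58)
```

Request:
servo_tool(series="0.0011 0.0003 0.004 0 0.9;0 0 0.004 0 0.9;0 0 0.003 0 0.9;0 0 0.003 0 0.9;0 0 0.003 0 0.9;0 0 0.003 0 0.9;0 0 0.003 0 0.9;0 0 0 0 0.9;0 0 0 0 0.9;0 0 0 0 0.9")

```text
time_s: 7.8
eef_pos: [0.6284, -0.0456, 0.0721]
tool_rot: [[-0.276, 0.961, 0.0], [0.961, 0.276, -0.0], [-0.0, 0.0, -1.0]]
contact_force: [0.8, -0.3, -5.3]
finger_gap: 0.029
grip_force: 25.0
```

Foot is about 11 mm inside with no contact force; continue down.

Request:
servo_tool(series="0 0 0.004 0 0.9;0 0 0.004 0 0.9;0 0 0.003 0 0.9;0 0 0.002 0 0.9;0 0 0.001 0 0.9;0 0 0 0 0.9;0 0 0 0 0.9;0 0 0 0 0.9;0 0 0 0 0.9;0 0 0 0 0.9")

```text
time_s: 8.63
eef_pos: [0.6283, -0.0455, 0.0579]
tool_rot: [[-0.276, 0.961, 0.0], [0.961, 0.276, 0.0], [-0.0, 0.0, -1.0]]
contact_force: [0.7, -0.1, -4.6]
finger_gap: 0.0289
grip_force: 25.0
```

Request:
servo_tool(series="0 0 0.001 0 0.9;0 0 0 0 0.7;0 0 0 0 0.45;0 0 0 0 0.3;0 0 0 0 0.3;0 0 0 0 0.3;0 0 -0.01 0 0.3;0 0 -0.03 0 0.3;0 0 -0.04 0 0.3;0 0 -0.04 0 0.3")

```text
time_s: 9.47
eef_pos: [0.6273, -0.0454, 0.1778]
tool_rot: [[-0.276, 0.961, -0.002], [0.961, 0.276, 0.0], [0.001, -0.002, -1.0]]
contact_force: [2.3, -0.2, -0.3]
finger_gap: 0.0662
grip_force: 0.0
```

```bash
python3 - <<'E'
from h import *
go(.487,-.375,.17,16.1,9)
E
```

```text
pos [ 0.6273 -0.0454  0.1778] yaw 16.04 F [ 2.3 -0.2 -0.3] gap 0.0662 t 9.47
ROW x9 [-0.0309 -0.0251  0.0009] turn -0.0001
```

Request:
servo_tool(series="-0.031 -0.025 0 0 0.3;-0.031 -0.025 0 0 0.3;-0.031 -0.025 0 0 0.3;-0.031 -0.025 0 0 0.3;-0.031 -0.025 0 0 0.3;-0.031 -0.025 0 0 0.3;-0.031 -0.025 0 0 0.3;-0.031 -0.025 0 0 0.3;-0.02 -0.015 0 0 0.3;-0.01 -0.01 0 0 0.3")

```text
time_s: 10.3
eef_pos: [0.4877, -0.3779, 0.178]
tool_rot: [[-0.273, 0.962, 0.001], [0.962, 0.273, -0.001], [-0.002, 0.0, -1.0]]
contact_force: [1.1, -0.0, -0.2]
finger_gap: 0.0668
grip_force: 0.0
```

Request:
servo_tool(series="0 0 0.01 0 0.3;0 0 0.01 0 0.3;0 0 0.01 0 0.3;0 0 0.01 0 0.3;0 0 0 0 0.3;0 0 0 0 0.3;0 0 0 0 0.3;0 0 0 0 0.3;0 0 0 0 0.3;0 0 0 0 0.3")

```text
time_s: 11.13
eef_pos: [0.4892, -0.3751, 0.1377]
tool_rot: [[-0.276, 0.961, 0.001], [0.961, 0.276, -0.001], [-0.001, 0.001, -1.0]]
contact_force: [-0.0, -0.2, 0.4]
finger_gap: 0.0668
grip_force: 0.0
```

```bash
python3 - <<'E'
from h import *
d=shot('wrist')
W=cloud(d);z=W[...,2]
m=((z>.07)&(z<.08)).astype(np.uint8);n,l,st,ce=cv2.connectedComponentsWithStats(m)
for i in range(1,n):
    if st[i,4]<200: continue
    c=max(cv2.findContours((l==i).astype(np.uint8),0,2)[0],key=cv2.contourArea);(cx,cy),r=cv2.minEnclosingCircle(c)
    p=ray(d,cx,cy,.075);print(st[i],(round(cx),round(cy)),'ray',np.round(p,4), d['color'][int(cy),int(cx)],r)
    if abs(p[0]-.476)<.015 and abs(p[1]+.337)<.015: go(p[0],p[1],.041,16.1,6)
E
```

```text
[ 336   79   37   38 1055] (354, 98) ray [ 0.4818 -0.2783  0.075 ] [247 183 208] 19.039531707763672
[302 171  33  34 889] (318, 187) ray [ 0.4755 -0.3362  0.075 ] [207 210 214] 17.110576629638672
pos [ 0.4891 -0.3751  0.1375] yaw 16.04 F [ 0.5 -0.2 -0.2] gap 0.0668 t 11.18
ROW x6 [ 0.0069 -0.0004  0.0161] turn -0.0002
[456 204  48  54 357] (484, 232) ray [ 0.5884 -0.3338  0.075 ] [211 214 219] 30.70026206970215
[347 288  48  36 297] (370, 309) ray [ 0.5336 -0.4073  0.075 ] [149 152 157] 27.354257583618164
```

Request:
servo_tool(series="0.0138 -0.0008 0.004 0 0.3;0.0138 -0.0008 0.004 0 0.3;0.0138 -0.0008 0.005 0 0.3;0 0 0.01 0 0.3;0 0 0.02 0 0.3;0 0 0.025 0 0.3;0 0 0.02 0 0.3;0 0 0.0085 0 0.3;0 0 0 0 0.3;0 0 0 0 0.3")

```text
time_s: 12.02
eef_pos: [0.4752, -0.3361, 0.0404]
tool_rot: [[-0.276, 0.961, -0.0], [0.961, 0.276, 0.0], [0.0, -0.0, -1.0]]
contact_force: [-0.7, 0.0, -0.1]
finger_gap: 0.0664
grip_force: 0.0
```

Request:
servo_tool(series="0 0 0 0 0.5;0 0 0 0 0.75;0 0 0 0 0.95;0 0 0 0 0.95;0 0 0 0 0.95;0 0 0 0 0.95;0 0 -0.02 0 0.95;0 0 -0.03 0 0.95;0 0 -0.04 0 0.95;0 0 -0.04 0 0.95")

```text
time_s: 12.85
eef_pos: [0.4742, -0.335, 0.1707]
tool_rot: [[-0.276, 0.961, -0.002], [0.961, 0.276, 0.002], [0.002, -0.002, -1.0]]
contact_force: [0.6, -1.0, 0.7]
finger_gap: 0.0069
grip_force: 0.0
```

```bash
python3 - <<'E'
from h import *
go(.628,-.045,.19,16.1,9)
E
```

```text
pos [ 0.4742 -0.335   0.1707] yaw 16.05 F [ 0.6 -1.   0.7] gap 0.0069 t 12.85
ROW x9 [ 0.0262  0.0253 -0.0021] turn -0.0001
```

Closed too late: I lifted before the fingers arrived. Checking that the core still stands.

Request:
servo_tool(series="-0.015 0 0 0 0.4;-0.015 0 0 0 0.4;-0.01 0 0 0 0.4;0 0 0.01 0 0.4;0 0 0.01 0 0.4;0 0 0.01 0 0.4;0 0 0 0 0.4;0 0 0 0 0.4;0 0 0 0 0.4;0 0 0 0 0.4")

```text
time_s: 13.68
eef_pos: [0.4863, -0.3741, 0.1408]
tool_rot: [[-0.277, 0.961, 0.0], [0.961, 0.277, -0.0], [-0.001, 0.0, -1.0]]
contact_force: [-0.7, -0.6, -0.2]
finger_gap: 0.0568
grip_force: 0.0
```

```bash
python3 - <<'E'
from h import *
d=shot('wrist','w5.png')
W=cloud(d);z=W[...,2]
m=((z>.07)&(z<.08)).astype(np.uint8);n,l,st,ce=cv2.connectedComponentsWithStats(m)
for i in range(1,n):
    if st[i,4]<200: continue
    c=max(cv2.findContours((l==i).astype(np.uint8),0,2)[0],key=cv2.contourArea);(cx,cy),r=cv2.minEnclosingCircle(c)
    p=ray(d,cx,cy,.075);print(st[i],(round(cx),round(cy)),'ray',np.round(p,4), d['color'][int(cy),int(cx)],r)
    if abs(p[0]-.476)<.03 and abs(p[1]+.337)<.03: go(p[0],p[1],.041,16.1,6)
E
```

```text
[ 340   83   36   37 1018] (358, 101) ray [ 0.4817 -0.2783  0.075 ] [249 184 209] 18.788393020629883
[306 173  33  33 868] (322, 189) ray [ 0.4755 -0.3362  0.075 ] [210 213 217] 16.816482543945312
pos [ 0.4865 -0.3743  0.1411] yaw 16.06 F [0.5 0.3 0. ] gap 0.057 t 13.73
ROW x6 [ 0.0066 -0.      0.0167] turn -0.0001
[458 206  45  54 349] (486, 234) ray [ 0.5885 -0.3342  0.075 ] [213 217 221] 30.10408592224121
[350 289  35  33 232] (367, 306) ray [ 0.5284 -0.4057  0.075 ] [211 214 218] 23.00553321838379
```

View pics/w5.png

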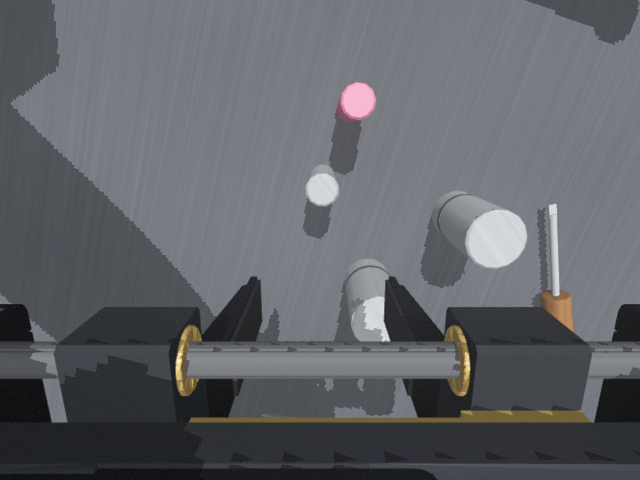

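The thin core (322,189) still stands untouched, pink at (358,101), punches at (495,238) and (368,300). Going again, closing in full before the lift.

Request:
servo_tool(series="0.0133 0 0.005 0 0.4;0.0133 0 0.005 0 0.4;0.013 0 0.005 0 0.4;0 0 0.01 0 0.4;0 0 0.02 0 0.4;0 0 0.025 0 0.4;0 0 0.02 0 0.4;0 0 0.01 0 0.4;0 0 0 0 0.4;0 0 0 0 0.7")

```text
time_s: 14.57
eef_pos: [0.4753, -0.3365, 0.0404]
tool_rot: [[-0.276, 0.961, -0.0], [0.961, 0.276, 0.0], [0.0, -0.0, -1.0]]
contact_force: [0.4, -0.3, 0.5]
finger_gap: 0.0542
grip_force: 0.0
```

Request:
servo_tool(series="0 0 0 0 0.95;0 0 0 0 0.95;0 0 0 0 0.95;0 0 0 0 0.95;0 0 0 0 0.95;0 0 0 0 0.95;0 0 0 0 0.95;0 0 0 0 0.95;0 0 0 0 0.95;0 0 0 0 0.95")

```text
time_s: 15.4
eef_pos: [0.4756, -0.3365, 0.0411]
tool_rot: [[-0.276, 0.961, 0.001], [0.961, 0.276, -0.001], [-0.001, 0.0, -1.0]]
contact_force: [0.2, 0.2, 4.0]
finger_gap: 0.0212
grip_force: 25.0
```

Request:
servo_tool(series="0 0 -0.02 0 0.95;0 0 -0.035 0 0.95;0 0 -0.04 0 0.95;0.01 0.008 -0.04 0 0.95;0.025 0.02 -0.01 0 0.95;0.03 0.024 0 0 0.95;0.03 0.024 0 0 0.95;0.03 0.024 0 0 0.95;0.03 0.024 0 0 0.95;0.03 0.024 0 0 0.95")

```text
time_s: 16.23
eef_pos: [0.5657, -0.1154, 0.1834]
tool_rot: [[-0.276, 0.961, -0.002], [0.961, 0.276, 0.001], [0.002, -0.002, -1.0]]
contact_force: [0.0, -0.4, -2.5]
finger_gap: 0.0209
grip_force: 25.0
```

Request:
servo_tool(series="0.03 0.024 0 0 0.95;0.03 0.024 0 0 0.95;0.025 0.02 0 0 0.95;0.013 0.01 0 0 0.95;0.004 0.005 0 0 0.95;0 0 0.02 0 0.95;0 0 0.03 0 0.95;0 0 0.03 0 0.95;0 0 0.01 0 0.95;0 0 0 0 0.95")

```text
time_s: 17.07
eef_pos: [0.614, 0.0029, 0.0899]
tool_rot: [[-0.276, 0.961, -0.01], [0.961, 0.276, 0.001], [0.003, -0.009, -1.0]]
contact_force: [-0.9, 0.6, -2.5]
finger_gap: 0.0209
grip_force: 25.0
```

Request:
servo_tool(series="0 0 0 0 0.95;0 0 0 0 0.95;0 0 0 0 0.95;0 0 0 0 0.95;0 0 0 0 0.95;0 0 0 0 0.95;0 0 0 0 0.95;0 0 0 0 0.95;0 0 0 0 0.95;0 0 0 0 0.95")

```text
time_s: 17.9
eef_pos: [0.6178, 0.0035, 0.095]
tool_rot: [[-0.276, 0.961, -0.0], [0.961, 0.276, 0.0], [0.0, -0.0, -1.0]]
contact_force: [0.3, 0.2, -1.5]
finger_gap: 0.021
grip_force: 25.0
```

```bash
python3 - <<'E'
from h import *
go(.6147,.0021,.08,16.1,1)
E
```

```text
pos [0.6178 0.0035 0.095 ] yaw 16.05 F [ 0.3  0.2 -1.5] gap 0.021 t 17.9
ROW x1 [-0.0005 -0.0033  0.015 ] turn -0.0009
```

Request:
servo_tool(series="-0.0005 -0.0033 0 0 0.95;0 0 0 0 0.95;0 0 0.004 0 0.95;0 0 0.004 0 0.95;0 0 0.004 0 0.95;0 0 0.003 0 0.95;0 0 0.003 0 0.95;0 0 0.003 0 0.95;0 0 0 0 0.95;0 0 0 0 0.95")

```text
time_s: 18.73
eef_pos: [0.6146, 0.002, 0.0738]
tool_rot: [[-0.276, 0.961, -0.001], [0.961, 0.276, 0.0], [0.0, -0.001, -1.0]]
contact_force: [-0.7, 0.9, -2.9]
finger_gap: 0.0211
grip_force: 25.0
```

Request:
servo_tool(series="0 0 0.004 0 0.95;0 0 0.004 0 0.95;0 0 0.003 0 0.95;0 0 0.003 0 0.95;0 0 0.002 0 0.95;0 0 0.001 0 0.95;0 0 0 0 0.95;0 0 0 0 0.95;0 0 0 0 0.95;0 0 0 0 0.95")

```text
time_s: 19.57
eef_pos: [0.6149, 0.002, 0.0572]
tool_rot: [[-0.276, 0.961, 0.0], [0.961, 0.276, -0.0], [-0.0, 0.0, -1.0]]
contact_force: [-0.0, -0.2, -1.5]
finger_gap: 0.021
grip_force: 25.0
```

Request:
servo_tool(series="0 0 0 0 0.6;0 0 0 0 0.5;0 0 0 0 0.4;0 0 0 0 0.4;0 0 0 0 0.4;0 0 0 0 0.4;0 0 -0.02 0 0.4;0 0 -0.035 0 0.4;0 0 -0.04 0 0.4;0 0 -0.04 0 0.4")

```text
time_s: 20.4
eef_pos: [0.614, 0.0021, 0.1927]
tool_rot: [[-0.276, 0.961, -0.002], [0.961, 0.276, 0.0], [0.001, -0.002, -1.0]]
contact_force: [0.3, 0.1, -0.6]
finger_gap: 0.057
grip_force: 0.0
```

Request:
servo_tool(series="-0.025 -0.02 0 0 0.6;-0.035 -0.03 0 0 0.6;-0.035 -0.03 0 0 0.6;-0.02 -0.02 0 0 0.6;0 0 0 0 0.6;0 0 0 0 0.6;0 0 0 0 0.6;0 0 0 0 0.6;0 0 0 0 0.6;0 0 0 0 0.6")

```text
time_s: 21.23
eef_pos: [0.5546, -0.1271, 0.192]
tool_rot: [[-0.278, 0.961, -0.0], [0.961, 0.278, 0.0], [0.0, -0.0, -1.0]]
contact_force: [-0.3, -0.9, -0.8]
finger_gap: 0.0382
grip_force: 0.0
```

```bash
python3 - <<'E'
from h import *
d=shot('wrist','w6.png');np.savez('w6.npz',**d)
W=cloud(d);z=W[...,2]
for nm,p in dict(thick=(.6284,-.045),thin=(.6148,.0024)).items():
    m=(np.hypot(W[...,0]-p[0],W[...,1]-p[1])<.03)&(z>.07)&(z<.12)&(np.arange(640)[None]>0)
    t=np.median(z[m]);mm=(m&(abs(z-t)<.006)).astype(np.uint8)
    c=max(cv2.findContours(mm,0,1)[0],key=cv2.contourArea);(cx,cy),r=cv2.minEnclosingCircle(c)
    print(nm,'top',np.percentile(z[m],[10,50,90]),np.round(ray(d,cx,cy,.091)-[*p,0],4),r)
go(.5123,-.0949,.19,None,10)
E
```

```text
thick top [0.08194104 0.09020044 0.09126686] [-0.0002 -0.0006  0.091 ] 21.95459747314453
thin top [0.07872037 0.09001664 0.09117118] [-0.0006 -0.0014  0.091 ] 17.7342472076416
pos [ 0.5545 -0.1272  0.192 ] yaw 16.13 F [ 1.  -0.3 -0.2] gap 0.0379 t 21.28
ROW x10 [ 0.0043 -0.0032  0.0002] turn 0.0
```

View pics/w6.png

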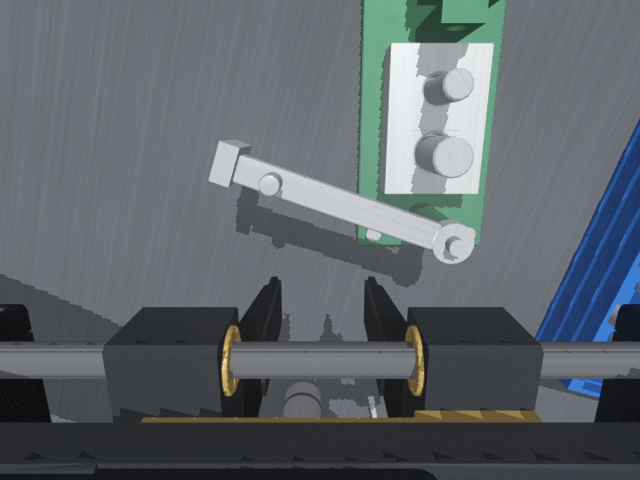

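Both cores are fully seated (tops at 90-91 mm); handle at (270,184). Now go to the handle with the fingers across the bar.

```bash
python3 - <<'E'
from h import *
go(.5115,-.0949,.15,86.5,10)
E
```

```text
pos [ 0.5545 -0.1272  0.192 ] yaw 16.13 F [ 1.  -0.3 -0.2] gap 0.0379 t 21.28
ROW x10 [ 0.0057 -0.0005  0.0042] turn -0.1228
```

Request:
servo_tool(series="0.0057 -0.0005 0.0042 -0.1228 0.55;0.0057 -0.0005 0.0042 -0.1228 0.55;0.0057 -0.0005 0.0042 -0.1228 0.55;0.0057 -0.0005 0.0042 -0.1228 0.55;0.0057 -0.0005 0.0042 -0.1228 0.55;0.0057 -0.0005 0.0042 -0.1228 0.55;0.0057 -0.0005 0.0042 -0.1228 0.55;0.0057 -0.0005 0.0042 -0.1228 0.55;0.0057 -0.0005 0.0042 -0.1228 0.55;0.0057 -0.0005 0.0042 -0.1228 0.55")

```text
time_s: 22.12
eef_pos: [0.5114, -0.0949, 0.1499]
tool_rot: [[-0.998, 0.056, -0.0], [0.056, 0.998, 0.0], [0.0, 0.0, -1.0]]
contact_force: [-0.1, 0.0, 0.3]
finger_gap: 0.043
grip_force: 0.0
```

Request:
servo_tool(series="0 0 0 0 0.55;0 0 0 0 0.55;0 0 0 0 0.55;0 0 0 0 0.55;0 0 0 0 0.55;0 0 0 0 0.55;0 0 0 0 0.55;0 0 0 0 0.55;0 0 0 0 0.55;0 0 0 0 0.55")

```text
time_s: 22.95
eef_pos: [0.5114, -0.0956, 0.1501]
tool_rot: [[-0.998, 0.063, 0.0], [0.063, 0.998, -0.0], [-0.0, -0.0, -1.0]]
contact_force: [0.1, 0.4, 0.9]
finger_gap: 0.0426
grip_force: 0.0
```

```bash
python3 - <<'E'
from h import *
go(.5115,-.0949,.113,86.5,5)
E
```

```text
pos [ 0.5114 -0.0956  0.1501] yaw 86.39 F [0.1 0.4 0.9] gap 0.0426 t 22.95
ROW x5 [-0.      0.0001  0.0074] turn -0.0004
```

Request:
servo_tool(series="0 0.0003 0.01 0 0.55;0 0.0003 0.01 0 0.55;0 0 0.01 0 0.55;0 0 0.007 0 0.55;0 0 0 0 1;0 0 0 0 1;0 0 0 0 1;0 0 0 0 1;0 0 0 0 1;0 0 0 0 1", squeeze=15)

```text
time_s: 23.78
eef_pos: [0.5118, -0.0951, 0.1137]
tool_rot: [[-0.998, 0.063, 0.001], [0.063, 0.998, -0.0], [-0.001, -0.0, -1.0]]
contact_force: [-0.2, -0.0, -0.3]
finger_gap: 0.0081
grip_force: 0.0
```

Request:
servo_tool(series="0 0 0 0 1;0 0 0 0 1;0 0 0 0 1;0 0 0 0 1;0 0.004 0 -0.03 1;0 0.008 0 -0.0 1;0 0 0 0 1;0 0 0 0 1;0 0 0 0 1;0 0 0 0 1")

```text
time_s: 24.62
eef_pos: [0.512, -0.0829, 0.1131]
tool_rot: [[-0.999, 0.033, 0.0], [0.033, 0.999, -0.0], [-0.0, -0.0, -1.0]]
contact_force: [-0.5, -0.0, 0.5]
finger_gap: 0.0004
grip_force: 0.0
```

Missed the handle; look where it is (the fingers closed on nothing).

```bash
python3 - <<'E'
from h import *
d=dict(np.load('w6.npz'));print('w6 handle',ray(d,270,184,.131), 'hinge',ray(d,455,247,.109)); W=cloud(d);print(W[184,266:274,2])
d=shot('wrist','w7.png');np.savez('w7.npz',**d); print(status.state()['eef_pos'])
E
```

```text
w6 handle [ 0.51106111 -0.09435287  0.131     ] hinge [ 0.6473614  -0.10467094  0.109     ]
[0.13064999 0.13049426 0.13045879 0.13016317 0.13065526 0.13077326
 0.13020398 0.13137537]
[ 0.51199149 -0.08297333  0.11311811]
```

View pics/w7.png

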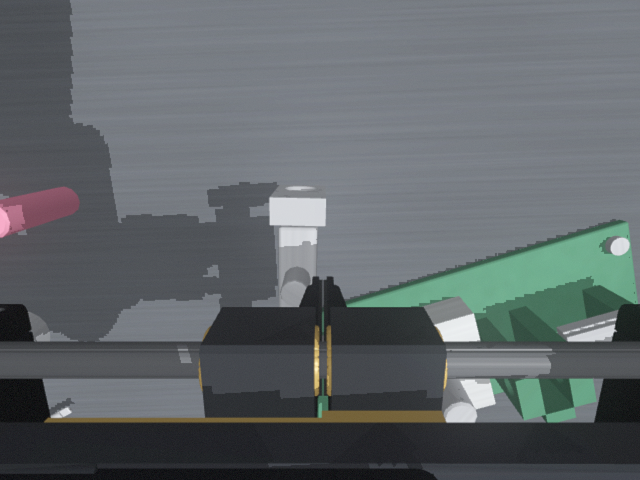

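```bash
python3 - <<'E'
from h import *
d=dict(np.load('w7.npz'));W=cloud(d);z=W[...,2]
print(z[250:310:4,295].round(3));print(W[250:310:4,295,0].round(3));print(z[290,270:345:5].round(3))
m=(z>.127)&(z<.134);m[:, :270]=0;m[:,312:]=0;m[:255]=0;m[310:]=0
print(m.sum(),W[m].mean(0),W[m].min(0),W[m].max(0))
b=(z>.10)&(z<.113);b[:,:270]=0;b[:,330:]=0;b[:215]=0;b[310:]=0
for v in (235,245,255):
    u=np.where(b[v])[0];print(v,ray(d,u.mean(),v,.109),len(u))
u,v=298,190
print('lug end',ray(d,298,190,.109))
E
```

```text
[0.109 0.109 0.108 0.108 0.108 0.118 0.122 0.127 0.13  0.129 0.131 0.13
 0.129 0.13  0.129]
[0.495 0.497 0.5   0.502 0.504 0.503 0.503 0.503 0.504 0.507 0.508 0.51
 0.513 0.515 0.517]
[-0.001 -0.     0.107  0.131  0.131  0.131  0.131  0.148  0.15   0.15
  0.146  0.145  0.15   0.151  0.149]
569 [ 0.50888364 -0.09590485  0.13018112] [ 0.50301925 -0.10210949  0.12700042] [ 0.51705647 -0.0892629   0.13201427]
235 [ 0.48723578 -0.09411472  0.109     ] 39
245 [ 0.49248905 -0.09447665  0.109     ] 39
255 [ 0.49782787 -0.09448225  0.109     ] 38
lug end [ 0.46447086 -0.09260926  0.109     ]
```

```bash
python3 - <<'E'
from h import *
d=dict(np.load('w7.npz'));W=cloud(d);K=d['K'];he=d['hand_eye']
P=np.linalg.inv(he)@np.array([[0,0,0,1],[0,0,-.019,1],[0,0,-.04,1.]]).T;p=K@P[:3];print('TCP,grasp px',(p[:2]/p[2]).T.round(1),P[2])
T=np.linalg.inv(d['c2w']@np.linalg.inv(he))
for v in range(272,310,4):
    for u in(312,332):
        w=W[v,u];t=T@np.r_[w,1];print(v,u,t[:3].round(4),end=' | ')
    print()
E
```

```text
TCP,grasp px [[320.9 283.2]
 [320.8 298.2]
 [320.5 318.7]] [0.20398571 0.18568079 0.16544903]
272 312 [ 0.0043 -0.0047  0.0047] | 272 332 [-0.0351  0.0084  0.1136] | 
276 312 [ 0.0021 -0.0047  0.0048] | 276 332 [-0.0384  0.0085  0.1132] | 
280 312 [ 0.0113 -0.0039 -0.0249] | 280 332 [ 0.0118  0.005  -0.0262] | 
284 312 [ 0.0119 -0.0037 -0.0311] | 284 332 [ 0.0113  0.0049 -0.0297] | 
288 312 [ 0.0112 -0.0036 -0.034 ] | 288 332 [ 0.0117  0.0048 -0.0351] | 
292 312 [ 0.0115 -0.0035 -0.0389] | 292 332 [ 0.0111  0.0047 -0.0381] | 
296 312 [ 0.0121 -0.0033 -0.0445] | 296 332 [ 0.0116  0.0046 -0.0433] | 
300 312 [ 0.0112 -0.0033 -0.0464] | 300 332 [ 0.0117  0.0045 -0.0474] | 
304 312 [ 0.0117 -0.0032 -0.0512] | 304 332 [ 0.0116  0.0044 -0.051 ] | 
308 312 [ 0.0351 -0.0016 -0.1049] | 308 332 [ 0.0355  0.0031 -0.1056] |
```

The finger faces end about 22 mm behind the nominal TCP here, so the tips passed above the handle. Handle really is at (.510,-.0956), go back and lower in small steps.

Request:
servo_tool(series="0.0016 -0.0127 0 0.03 0.6;0 0 0 0 0.6;0 0 0 0 0.6;0 0 0 0 0.6;0 0 0 0 0.6;0 0 0 0 0.6;0 0 0 0 0.6;0 0 0.003 0 0.6;0 0 0.003 0 0.6;0 0 0 0 0.6")

```text
time_s: 25.5
eef_pos: [0.5094, -0.0953, 0.1062]
tool_rot: [[-0.998, 0.063, -0.001], [0.063, 0.998, 0.0], [0.001, 0.0, -1.0]]
contact_force: [-0.8, -0.3, 0.5]
finger_gap: 0.038
grip_force: 0.0
```

Request:
servo_tool(series="0 0 0.002 0 0.6;0 0 0.002 0 0.6;0 0 0.002 0 0.6;0 0 0.002 0 0.6;0 0 0.002 0 0.6;0 0 0 0 0.6;0 0 0 0 0.6;0 0 0 0 0.6;0 0 0 0 0.6;0 0 0 0 0.6")

```text
time_s: 26.33
eef_pos: [0.51, -0.0957, 0.0973]
tool_rot: [[-0.998, 0.063, 0.0], [0.063, 0.998, -0.0], [-0.0, -0.0, -1.0]]
contact_force: [-0.4, 1.0, -0.5]
finger_gap: 0.0382
grip_force: 0.0
```

Request:
servo_tool(series="0 0 0 0 1;0 0 0 0 1;0 0 0 0 1;0 0 0 0 1;0 0 0 0 1;0 0 0 0 1;0 0 0 0 1;0 0 0 0 1;0 0 0 0 1;0 0 0 0 1")

```text
time_s: 27.17
eef_pos: [0.5099, -0.0956, 0.0971]
tool_rot: [[-0.998, 0.063, -0.0], [0.063, 0.998, -0.0], [0.0, -0.0, -1.0]]
contact_force: [-0.6, -1.4, 0.3]
finger_gap: 0.0133
grip_force: 15.0
```

Request:
servo_tool(series="-0.0002 0.0068 0 0.05 1;-0.0007 0.0135 0 0.1 1;-0.0007 0.0135 0 0.1 1;-0.0007 0.0135 0 0.1 1;-0.0007 0.0135 0 0.1 1;-0.0007 0.0135 0 0.1 1;-0.0007 0.0135 0 0.1 1;-0.0007 0.0135 0 0.1 1;-0.0007 0.0135 0 0.1 1;-0.0002 0.0068 0 0.05 1")

```text
time_s: 28.0
eef_pos: [0.5683, 0.0079, 0.0971]
tool_rot: [[-0.568, 0.823, -0.001], [0.823, 0.568, 0.0], [0.001, -0.0, -1.0]]
contact_force: [-1.8, -0.6, 0.9]
finger_gap: 0.0135
grip_force: 15.0
```

```bash
python3 - <<'E'
from h import *
s=status.state();v=s['eef_pos'][:2]-np.array([.6451,-.1030]);print('ang left',np.radians(np.degrees(np.arctan2(v[1],v[0]))-106.05),np.hypot(*v))
go(.6078,.0267,.097,16.05,3)
E
```

```text
ang left 0.32582438489630455 0.13490309164284414
pos [0.5683 0.0079 0.0971] yaw 34.64 F [-1.8 -0.6  0.9] gap 0.0135 t 28.0
ROW x3 [-0.0008  0.0146  0.    ] turn 0.1081
```

Request:
servo_tool(series="-0.0007 0.0135 0 0.1 1;-0.0007 0.0135 0 0.1 1;-0.0003 0.008 0 0.06 1;-0.0002 0.006 0 0.045 1;0 0.003 0 0.015 1;0 0.001 0 0 1;0 0 0 0 1;0 0 0 0 1;0 0 0 0 1;0 0 0 0 1")

```text
time_s: 28.83
eef_pos: [0.6075, 0.0264, 0.0971]
tool_rot: [[-0.285, 0.959, -0.002], [0.959, 0.285, 0.001], [0.002, -0.002, -1.0]]
contact_force: [-4.2, 1.4, 3.1]
finger_gap: 0.0139
grip_force: 15.0
```

```bash
python3 - <<'E'
from h import *
s=status.state();v=s['eef_pos'][:2]-np.array([.6451,-.1030]);print('ang left',np.radians(np.degrees(np.arctan2(v[1],v[0]))-106.05),np.hypot(*v))
go(.6078,.0267,.097,16.05,3)
E
```

```text
ang left 0.003049371944896873 0.1347338456275949
pos [0.6075 0.0264 0.0971] yaw 16.54 F [-4.2  1.4  3.1] gap 0.0139 t 28.83
ROW x3 [0.0001 0.0001 0.    ] turn 0.0028
```

Request:
servo_tool(series="0 0.001 0 0.01 1;0 0.001 0 0 1;0 0 0 0 1;0 0 0 0 1;0 0 0 0 1;0 0 0 0 0.8;0 0 0 0 0.6;0 0 0 0 0.6;0 0 0 0 0.6;0 0 0 0 0.6")

```text
time_s: 29.67
eef_pos: [0.6107, 0.0263, 0.0971]
tool_rot: [[-0.274, 0.962, 0.001], [0.962, 0.274, -0.0], [-0.0, 0.001, -1.0]]
contact_force: [-1.0, 0.8, -0.5]
finger_gap: 0.0365
grip_force: 0.0
```

Request:
servo_tool(series="0 0 -0.02 0 0.6;0 0 -0.03 0 0.6;0 0 -0.03 0 0.6;0 0 -0.01 0 0.6;0 0 0 0 0.6;0 0 0 0 0.6;0 0 0 0 0.6;0 0 0 0 0.6;0 0 0 0 0.6;0 0 0 0 0.6")

```text
time_s: 30.5
eef_pos: [0.6097, 0.0265, 0.1854]
tool_rot: [[-0.274, 0.962, -0.003], [0.962, 0.274, 0.0], [0.001, -0.002, -1.0]]
contact_force: [0.3, -0.2, -0.3]
finger_gap: 0.0378
grip_force: 0.0
```

```bash
python3 - <<'E'
from h import *
print(status.state()['eef_pos'])
d=shot('wrist','w8.png');np.savez('w8.npz',**d)
E
```

```text
[0.60970664 0.02645695 0.18544766]
```

View pics/w8.png

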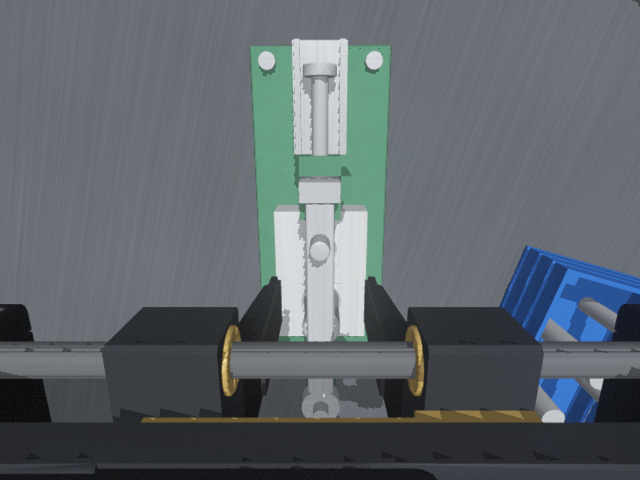

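Gate shut with the lug (320,190) between the cheeks; pin shank (320,115), head (320,70) on the ledge.

```bash
python3 - <<'E'
from h import *
d=dict(np.load('w8.npz'));W=cloud(d);O=np.array([.6188,-.0117]);Y=np.array([-.2764,.961]);X=np.array([.961,.2764])
H=lambda p:(np.dot(p[:2]-O,X).round(4),np.dot(p[:2]-O,Y).round(4))
print('handle',H(ray(d,320,248,.131)),'lug edge px',H(ray(d,320,180,.109)),H(ray(d,320,190,.109)))
for v in (60,64,66,70,75,78,85,120): print(v,W[v,320,2].round(4),H(W[v,320]))
print('head edge y at z=.087:',[H(ray(d,320,v,.087)) for v in (64,67,77)])
p=O+Y*.165;print('target',p);go(p[0],p[1],.15,16.05,6)
E
```

```text
handle (np.float64(0.0005), np.float64(0.0426)) lug edge px (np.float64(0.0005), np.float64(0.0835)) (np.float64(0.0005), np.float64(0.0768))
60 0.0614 (np.float64(0.0004), np.float64(0.1648))
64 0.0859 (np.float64(0.0005), np.float64(0.1585))
66 0.0858 (np.float64(0.0005), np.float64(0.1572))
70 0.0862 (np.float64(0.0005), np.float64(0.1547))
75 0.0842 (np.float64(0.0005), np.float64(0.1518))
78 0.0798 (np.float64(0.0005), np.float64(0.1504))
85 0.0793 (np.float64(0.0004), np.float64(0.1459))
120 0.0797 (np.float64(0.0004), np.float64(0.1226))
head edge y at z=.087: [(np.float64(0.0005), np.float64(0.1583)), (np.float64(0.0005), np.float64(0.1564)), (np.float64(0.0005), np.float64(0.1502))]
target [0.573194 0.146865]
pos [0.6099 0.0265 0.1859] yaw 15.93 F [0.2 0.3 0. ] gap 0.0382 t 30.55
ROW x6 [ 0.021  -0.0004  0.006 ] turn -0.0003
```

Request:
servo_tool(series="0.015 -0.0005 0 0 1;0.03 -0.0005 0 0 1;0.035 -0.0005 0 0 1;0.035 0 0 0 1;0.025 0 0 0 1;0.011 0 0 0 1;0 0 0.02 0 1;0 0 0.02 0 1;0 0 0.02 0 1;0 0 0 0 1")

```text
time_s: 31.38
eef_pos: [0.5642, 0.1708, 0.1221]
tool_rot: [[-0.275, 0.961, -0.008], [0.962, 0.275, -0.002], [0.0, -0.008, -1.0]]
contact_force: [-1.1, -0.2, -0.3]
finger_gap: 0.0006
grip_force: 0.0
```

```bash
python3 - <<'E'
from h import *
go(.5668,.1710,.048,16.05,6)
E
```

```text
pos [0.5642 0.1708 0.1221] yaw 15.95 F [-1.1 -0.2 -0.3] gap 0.0006 t 31.38
ROW x6 [-0.0001  0.0005  0.0124] turn -0.0003
```

Request:
servo_tool(series="0 0.0005 0.01 0 1;0 0 0.015 0 1;0 0 0.015 0 1;0 0 0.015 0 1;0 0 0.012 0 1;0 0 0.007 0 1;0 0 0.003 0 1;0 0 0 0 1;0 0 0 0 1;0 0 0 0 1")

```text
time_s: 32.22
eef_pos: [0.5689, 0.1715, 0.0513]
tool_rot: [[-0.274, 0.962, 0.002], [0.962, 0.274, 0.0], [-0.0, 0.002, -1.0]]
contact_force: [-0.8, 0.1, -0.6]
finger_gap: 0.0008
grip_force: 0.0
```

```bash
python3 - <<'E'
from h import *
O=np.array([.6188,-.0117]);Y=np.array([-.2764,.961]);X=np.array([.961,.2764]);s=status.state();p=s['eef_pos'][:2]-O
print('holder',p@X,p@Y,s['eef_pos'][2],s['contact_force'])
E
```

```text
holder 0.0027120576883298553 0.18988010411098605 0.05128051201040916 [-0.77205827  0.10183645 -0.63112978]
```

Request:
servo_tool(series="-0.002 -0.002 0.002 0 1;-0.006 0 0 0 1;-0.006 0 0 0 1;-0.006 0 0 0 1;-0.006 0 0 0 1;-0.006 0 0 0 1;-0.006 0 0 0 1;-0.006 0 0 0 1;-0.006 0 0 0 1;0 0 0 0 1")

```text
time_s: 33.05
eef_pos: [0.5802, 0.1215, 0.0481]
tool_rot: [[-0.274, 0.962, 0.0], [0.962, 0.274, -0.001], [-0.001, 0.0, -1.0]]
contact_force: [-0.6, 0.6, -0.4]
finger_gap: 0.0005
grip_force: 0.0
```

```bash
python3 - <<'E'
from h import *
O=np.array([.6188,-.0117]);Y=np.array([-.2764,.961]);X=np.array([.961,.2764]);s=status.state();p=s['eef_pos'][:2]-O
print('holder',p@X,p@Y,s['eef_pos'][2],s['contact_force'])
d=shot('wrist');np.savez('w9.npz',**d);W=cloud(d)
R=(W[...,:2]-O);hx=R@X;hy=R@Y;z=W[...,2]
m=(abs(hx)<.006)&(z>.0815)&(z<.09)&(hy>.1)&(hy<.18);print('head top y',np.percentile(hy[m],[5,50,95]) if m.any() else None,m.sum())
d=shot('side');W=cloud(d);R=(W[...,:2]-O);hx=R@X;hy=R@Y;z=W[...,2]
m=(abs(hx)<.014)&(z>.0715)&(z<.09)&(hy>.1)&(hy<.18);print('side',np.percentile(hy[m],[5,50,95]) if m.any() else None,m.sum())
E
```

```text
holder -0.0002289951565342882 0.13866911816103356 0.0481429750628992 [-0.58025108  0.63235228 -0.3829038 ]
head top y [0.1492882  0.15094985 0.15145221] 223
side [0.11508266 0.12359157 0.14425446] 55
```

```bash
python3 - <<'E'
from h import *
d=shot('side');W2C=np.array(d['world_to_cam']);O=np.array([.6188,-.0117]);Y=np.array([-.2764,.961])
w=np.r_[O+Y*.13,.075,1];p=np.array(d['K'])@(W2C@w)[:3];u,v=(p[:2]/p[2]).astype(int);print(u,v)
cv2.imwrite('pics/s2.png',cv2.resize(d['color'][v-55:v+45,u-65:u+65,::-1],None,fx=6,fy=6,interpolation=cv2.INTER_CUBIC)[:600,:800])
E
```

```text
337 221
```

View pics/s2.png

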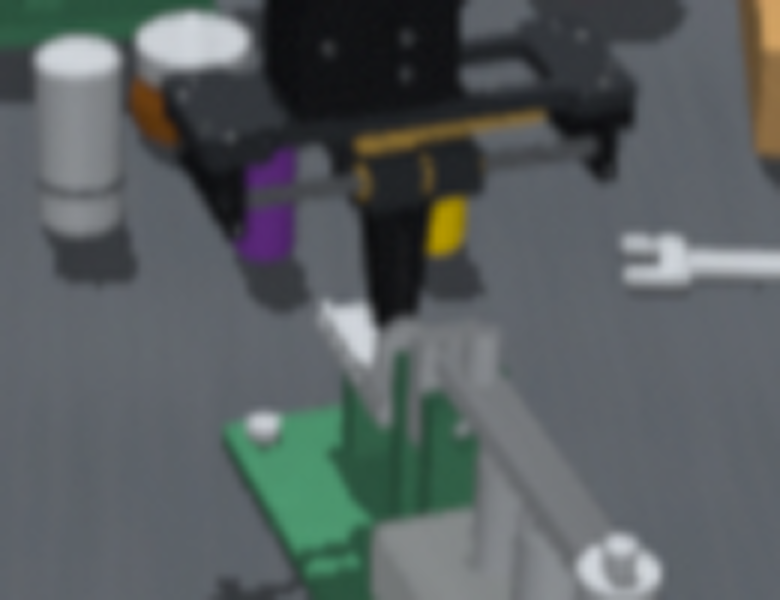

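The crop shows the fingers at ledge level behind the fork, with the outer ledge (350,335) empty, so the pin is sliding in. Continue to seat it.

Request:
servo_tool(series="-0.005 0 0 0 1;-0.005 0 0 0 1;-0.004 0 0 0 1;-0.003 0 0 0 1;-0.002 0 0 0 1;0 0 0 0 1;0 0 0 0 1;0 0 0 0 1;0 0 0 0 1;0 0 0 0 1")

```text
time_s: 34.03
eef_pos: [0.5851, 0.1046, 0.0482]
tool_rot: [[-0.275, 0.962, 0.0], [0.962, 0.275, -0.0], [-0.0, 0.0, -1.0]]
contact_force: [0.1, -0.0, -0.8]
finger_gap: 0.0006
grip_force: 0.0
```

Request:
servo_tool(series="-0.001 0 0 0 1;-0.001 0 0 0 1;-0.001 0 0 0 1;-0.001 0 0 0 1;0 0 0 0 1;0 0 0 0 1;0 0 0 0 1;0 0 0 0 1;0 0 0 0 1;0 0 0 0 1")

```text
time_s: 34.87
eef_pos: [0.5861, 0.1009, 0.048]
tool_rot: [[-0.274, 0.962, -0.0], [0.962, 0.274, 0.0], [0.001, -0.0, -1.0]]
contact_force: [0.7, 4.2, -1.2]
finger_gap: 0.0003
grip_force: 1.8
```

```bash
python3 - <<'E'
from h import *
O=np.array([.6188,-.0117]);Y=np.array([-.2764,.961]);X=np.array([.961,.2764]);s=status.state();p=s['eef_pos'][:2]-O
print('holder',p@X,p@Y,s['eef_pos'][2],s['contact_force'])
E
```

```text
holder -0.00033863912090785833 0.11729057250535105 0.04804539523669604 [ 0.67440975  4.19715892 -1.17736558]
```

Request:
servo_tool(series="-0.001 0 0 0 1;-0.001 0 0 0 1;0 0 0 0 1;0 0 0 0 1;0 0 0 0 1;0 0 0 0 1;0 0 0 0 1;0 0 0 0 1;0 0 0 0 1;0 0 0 0 1")

```text
time_s: 35.7
eef_pos: [0.586, 0.1009, 0.0481]
tool_rot: [[-0.274, 0.962, -0.001], [0.962, 0.274, 0.004], [0.004, -0.0, -1.0]]
contact_force: [-1.4, 10.2, -0.0]
finger_gap: 0.0004
grip_force: 4.9
```

Request:
servo_tool(series="0.005 0 0 0 1;0.01 0 0 0 1;0.015 0 0 0 1;0.02 0 0 0 1;0.01 0 -0.01 0 1;0 0 -0.03 0 1;0 0 -0.04 0 1;0 0 -0.04 0 1;0 0 -0.02 0 1;0 0 0 0 1")

```text
time_s: 36.53
eef_pos: [0.5742, 0.1569, 0.1969]
tool_rot: [[-0.275, 0.961, 0.013], [0.962, 0.275, 0.001], [-0.002, 0.013, -1.0]]
contact_force: [0.2, 0.2, 0.7]
finger_gap: 0.0007
grip_force: 0.0
```

Request:
servo_tool(series="-0.03 0 0 0 1;-0.04 0 0 0 1;-0.04 0 0 0 1;-0.03 0 0 0 1;0 0 0 0 1;0 0 0 0 1;0 0 0 0 1;0 0 0 0 1;0 0 0 0 1;0 0 0 0 1")

```text
time_s: 37.37
eef_pos: [0.6084, 0.0228, 0.1881]
tool_rot: [[-0.276, 0.961, -0.0], [0.961, 0.276, -0.0], [-0.0, -0.0, -1.0]]
contact_force: [-0.2, 0.2, 0.2]
finger_gap: 0.0003
grip_force: 0.0
```

```bash
python3 - <<'E'
from h import *
O=np.array([.6188,-.0117]);Y=np.array([-.2764,.961]);X=np.array([.961,.2764])
d=shot('wrist','w10.png');W=cloud(d)
R=(W[...,:2]-O);hx=R@X;hy=R@Y;z=W[...,2]
m=(abs(hx)<.006)&(z>.0815)&(z<.0885)&(hy>.099)&(hy<.18);print('head y',np.percentile(hy[m],[5,50,95]) if m.any() else None,m.sum())
m=(z>.127)&(z<.134)&(abs(hy-.04)<.02)&(abs(hx)<.02);print('handle',hx[m].mean(),hy[m].mean())
E
```

```text
head y [0.09935485 0.10283205 0.10625083] 176
handle 0.00011816769451868773 0.04098055956231382
```

View pics/w10.png

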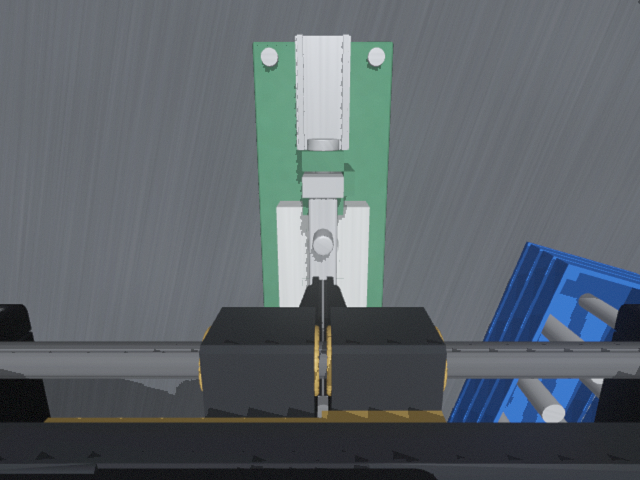

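The pin head (323,145) sits flush on the outer cheek (outer face at y 106 mm), the gate is shut (handle at x 0), and the gripper is clear of everything.

```bash
python3 -c "
from station import workorder
print(workorder.sign_off())"
```

```text
the job is handed in; nothing more can be done
None
```

I handed the job in at about 37 s: both cores are seated in their bores, the gate is shut with its lug in the fork, the pin's head is home, and the gripper is clear. This is from my own camera and force checks, because the hand-in gave no verdict.

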